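# Tip the hair clips into the hanging basket

### The job

Clear up the hair clips: take the white basket down from its deep hook, lifting it clear over the hook's tip, and stand it upright in the middle of the cork mat, and gather every clip lying on the slats into the blue acrylic tray (these two in either order, but both before tipping). Then lift the tray and tip all the clips out over its low sloping end into the basket, and put the empty tray back, level, in the middle of its black rubber mat. In the end every clip lies in the basket on the cork mat; leave the mug, bottle and jar where they stand.

Things in the scene. Friction and masses are not known exactly. Their poses are not given: they have to be found in the camera images.
- hook: Fixed steel stand; place and yaw vary. Origin on the table below the hook's lowest point. Post 18 mm thick, 252 mm high, on a 100 x 120 mm foot, 155 mm away in the body's +x. A 10 mm round arm slopes down from z 232 mm at the post to its lowest point (x 0, axis at z 205 mm), then turns up to the tip. The open side looks along the body's -x, roughly to the robot.
- hook_seat (a point): Point in the bottom of the hook where the basket's bail sits (body hook: x 4, z 215 mm).
- hook_tip (a point): Top of the upturned tip (body hook: x -32, z 250 mm). The bail's peak must be lifted over it (about 40 mm; 50 to 55 mm is comfortable; the arm stays clear of the basket's rim up to 60 mm), then the basket is drawn off along the hook's -x; after 140 mm it is wholly clear of the hook.
- basket: Loose white plastic basket, 0.22 kg, open top, 170 (x) x 140 (y) x 55 (z) mm, walls and floor 4 mm; origin at the centre of its underside, z up. A rigid 8 mm steel bail stands in the plane x = 0: legs at y +-66 mm up to z 95 mm, then sloping to a peak at y 0, z 139 mm. It starts hanging by that peak from the hook, underside about 78 mm above the table, its x along the hook's x.
- basket_tab (a point): Grip point in the black tab on the bail's peak, 165 mm above the basket's underside. The tab is 10 (x) x 16 (y) mm and reaches from z 141 to 181 mm. Pinch it from above across its 16 mm (closing along the basket's y, so the fingers pass beside the hook); the basket hangs plumb from it.
- cork_mat: Fixed cork mat on the slats, 200 (x) x 200 (y) x 4 mm; origin at the centre of its underside.
- tray: Loose blue clear acrylic tray, 0.18 kg, 180 (x) x 108 (y) mm; origin at the centre of its underside, z up. Floor 4 mm; side walls 4 mm thick, 28 mm high; at +x a dark blue grip wall 12 mm thick, 44 mm high; at -x no wall but an 18 degree ramp from the floor at x -60 mm up to the lip. Starts on the rubber mat with clip1 and clip2 in it, lip roughly towards the robot.
- tray_grip (a point): Middle of the top edge of the tray's grip wall (tray: x 84, y 0, z 44 mm). Pinch the wall here from above, closing along the tray's x; the tray is then held level and can be tipped with the wrist.
- tray_lip (a point): Middle of the pouring lip (tray: x -90, y 0, z 14 mm). Floor and ramp are slick: clips slide on the floor from about 15 degrees of tilt and leave over the ramp from about 35; 60 degrees empties it well.
- rubber_mat: Fixed black rubber mat, the tray's place, 220 (x) x 130 (y) x 3 mm; origin at the centre of its underside.
- clip1: Loose red plastic hair clip, 44 (x) x 24 (y) x 20 (z) mm, 15 g, origin at the centre of its underside, z up; starts in the tray. Pinch it from above across its 24 mm width.
- clip2: Loose yellow plastic hair clip, 44 (x) x 24 (y) x 20 (z) mm, 15 g, origin at the centre of its underside, z up; starts in the tray. Pinch it from above across its 24 mm width.
- clip3: Loose green plastic hair clip, 44 (x) x 24 (y) x 20 (z) mm, 15 g, origin at the centre of its underside, z up; starts lying on the slats; may be absent (None). Pinch it from above across its 24 mm width.
- clip4: Loose blue plastic hair clip, 44 (x) x 24 (y) x 20 (z) mm, 15 g, origin at the centre of its underside, z up; starts lying on the slats; may be absent (None). Pinch it from above across its 24 mm width.
- clip5: Loose orange plastic hair clip, 44 (x) x 24 (y) x 20 (z) mm, 15 g, origin at the centre of its underside, z up; starts lying on the slats; may be absent (None). Pinch it from above across its 24 mm width.
- clip6: Loose purple plastic hair clip, 44 (x) x 24 (y) x 20 (z) mm, 15 g, origin at the centre of its underside, z up; starts lying on the slats; may be absent (None). Pinch it from above across its 24 mm width.
- mug: Bystander: red ceramic mug, 76 mm wide, 88 mm high, handle on its +y side; origin at the centre of its underside.
- gel: Bystander: blue bottle, 60 mm wide, 120 mm high; origin at the centre of its underside.
- jar: Bystander: amber jar, 66 mm wide, 65 mm high; origin at the centre of its underside.
Mind the look-alikes: they are no part of the job. There is more than one size of the basket; the job needs the larger. What is shaped like the tray but green is not meant.

How it is judged (in metres and radians):
On the way, in this order (a step that is already met when the one before it is completed fails the run):
1. the basket stands upright, let go, in the middle of the cork mat and every clip lies in the tray, which stands level on its rubber mat (horizontal distance between basket and cork_mat below 0.035 m and z of basket in the frame of cork_mat below 0.012 m and angle between basket's own z axis and vertical below 0.1 rad and contact force between the fingers and basket below 0.2 N and angle between tray's own z axis and vertical below 0.15 rad and horizontal distance between tray and rubber_mat below 0.06 m and x of clip1 in the frame of tray between -0.095 and 0.095 m and y of clip1 in the frame of tray between -0.055 and 0.055 m and z of clip1 in the frame of tray between -0.002 and 0.06 m and x of clip2 in the frame of tray between -0.095 and 0.095 m and y of clip2 in the frame of tray between -0.055 and 0.055 m and z of clip2 in the frame of tray between -0.002 and 0.06 m and x of clip3 in the frame of tray between -0.095 and 0.095 m and y of clip3 in the frame of tray between -0.055 and 0.055 m and z of clip3 in the frame of tray between -0.002 and 0.06 m and x of clip4 in the frame of tray between -0.095 and 0.095 m and y of clip4 in the frame of tray between -0.055 and 0.055 m and z of clip4 in the frame of tray between -0.002 and 0.06 m and x of clip5 in the frame of tray between -0.095 and 0.095 m and y of clip5 in the frame of tray between -0.055 and 0.055 m and z of clip5 in the frame of tray between -0.002 and 0.06 m and x of clip6 in the frame of tray between -0.095 and 0.095 m and y of clip6 in the frame of tray between -0.055 and 0.055 m and z of clip6 in the frame of tray between -0.002 and 0.06 m), for 0.2 s.
2. the tray, lifted over the basket, is tipped by more than 35 degrees with its lip above the basket (angle between tray's own z axis and vertical above 0.6 rad and horizontal distance between tray_lip and basket below 0.13 m and height (world z) of tray_lip above 0.04 m), for 0.1 s.
At the end, for the whole second after the job is handed in: Basket upright (0.1 rad) on the cork mat, centres within 35 mm; every clip at rest inside the basket (a heap may rise up to 35 mm over the rim in the middle, no clip across a wall); tray empty and level (0.1 rad) on its rubber mat, centres within 35 mm (horizontal distance between basket and cork_mat below 0.035 m and z of basket in the frame of cork_mat below 0.012 m and angle between each of basket, tray's own z axis and vertical below 0.1 rad and linear speed of each of basket, tray below 0.02 m/s and horizontal distance between tray and rubber_mat below 0.035 m and z of tray in the frame of rubber_mat below 0.01 m and ((x of clip1 in the frame of basket between -0.085 and 0.085 m and y of clip1 in the frame of basket between -0.07 and 0.07 m and z of clip1 in the frame of basket between -0.002 and 0.06 m) or (x of clip1 in the frame of basket between -0.065 and 0.065 m and y of clip1 in the frame of basket between -0.05 and 0.05 m and z of clip1 in the frame of basket between -0.002 and 0.09 m)) and linear speed of each of clip1, clip2, clip3, clip4, clip5, clip6 below 0.03 m/s and ((x of clip2 in the frame of basket between -0.085 and 0.085 m and y of clip2 in the frame of basket between -0.07 and 0.07 m and z of clip2 in the frame of basket between -0.002 and 0.06 m) or (x of clip2 in the frame of basket between -0.065 and 0.065 m and y of clip2 in the frame of basket between -0.05 and 0.05 m and z of clip2 in the frame of basket between -0.002 and 0.09 m)) and ((x of clip3 in the frame of basket between -0.085 and 0.085 m and y of clip3 in the frame of basket between -0.07 and 0.07 m and z of clip3 in the frame of basket between -0.002 and 0.06 m) or (x of clip3 in the frame of basket between -0.065 and 0.065 m and y of clip3 in the frame of basket between -0.05 and 0.05 m and z of clip3 in the frame of basket between -0.002 and 0.09 m)) and ((x of clip4 in the frame of basket between -0.085 and 0.085 m and y of clip4 in the frame of basket between -0.07 and 0.07 m and z of clip4 in the frame of basket between -0.002 and 0.06 m) or (x of clip4 in the frame of basket between -0.065 and 0.065 m and y of clip4 in the frame of basket between -0.05 and 0.05 m and z of clip4 in the frame of basket between -0.002 and 0.09 m)) and ((x of clip5 in the frame of basket between -0.085 and 0.085 m and y of clip5 in the frame of basket between -0.07 and 0.07 m and z of clip5 in the frame of basket between -0.002 and 0.06 m) or (x of clip5 in the frame of basket between -0.065 and 0.065 m and y of clip5 in the frame of basket between -0.05 and 0.05 m and z of clip5 in the frame of basket between -0.002 and 0.09 m)) and ((x of clip6 in the frame of basket between -0.085 and 0.085 m and y of clip6 in the frame of basket between -0.07 and 0.07 m and z of clip6 in the frame of basket between -0.002 and 0.06 m) or (x of clip6 in the frame of basket between -0.065 and 0.065 m and y of clip6 in the frame of basket between -0.05 and 0.05 m and z of clip6 in the frame of basket between -0.002 and 0.09 m))); the robot touches nothing.
It fails at once if the red mug is knocked over or moved more than 40 mm (distance of mug from where it was at the start of the episode above 0.04 m or angle between mug's own z axis and vertical above 0.4 rad).
It fails at once if the blue bottle is knocked over or moved more than 40 mm (distance of gel from where it was at the start of the episode above 0.04 m or angle between gel's own z axis and vertical above 0.4 rad).
It fails at once if the amber jar is knocked over or moved more than 40 mm (distance of jar from where it was at the start of the episode above 0.04 m or angle between jar's own z axis and vertical above 0.4 rad).
Of clip3, clip4, clip5, clip6 only 2 to 4 are there at a start; the rules pass over those that are not, and their reading is None.
At some moment in a run one of clip3, clip4, clip5, clip6 may be knocked a few centimetres aside while the robot is not near it.
It also fails if it takes over 210 s, if anything falls off the work surface, if the arm or the gripper's body presses on something with over 40 N, if the wrist force passes 120 N, or if a joint passes its speed limit or range.

### The arm

A 6-joint arm with a two-finger parallel gripper is mounted at the origin on the work surface. World frame = base frame: x ahead of the robot, y to its left, z up, the work surface at z = 0. Lengths are in mm, angles in rad, forces in N, time in s.
With the tool pointing down it reaches from about 275 to 825 mm from the base axis. Payload 5.2 kg.
Tool frame: the origin (TCP) lies at the very end of the fingers, on their centre line; the grasp point (between the pads) lies 19 mm behind it; z points along the fingers, y is the line along which they close (so a half turn about z gives the same grasp; the last joint's range is limited). The gripper opens to 93 mm and grips with 3 to 60 N. Pads are 15 mm wide; open, the fingers measure 128 mm over their backs; the gripper's body (75 mm by 188 mm) begins 65 mm behind the grasp point.
Start: joints at [-1.53, 0.259, 1.535, -0, 1.348, -0.203], TCP at [132.787, -533.735, 218.653] pointing down, gripper open.
Joint ranges: [-3.14, 3.14], [-0.91, 2.08], [0.19, 2.58], [-1.22, 4.36], [0.22, 2.71], [-3.12, 3.12]. Speed limits (rad/s): [2.57, 2.57, 3.14, 3.14, 3.14, 3.14].

### API

Orientations are given as [roll, pitch, yaw] about the fixed x, y, z axes, in that order (R = Rz(yaw) Ry(pitch) Rx(roll)).
In Python, from bench import robot gives the robot as it stands. The module is installed in compiled form; this text tells all that it offers. Calls block until the motion is done:
- robot.move_ptp(position, orientation): joint-space move of the TCP to a pose.
- robot.move_linear(position, ori=None, speed=150, f_stop=None): straight line of the TCP; ori=None keeps the orientation; speed is the mean speed in mm/s. With f_stop (N) it stops when the force on the tool has changed by that much, and returns True; else False.
- robot.move_j(angles): joint-space move.
- robot.move_gripper(opening): opening from 0.0 (shut) to 1.0 (fully open); the grip force is fixed at half the most; returns when the fingers have stopped.
- robot.sleep(seconds).
- robot.inverse_kinematics(position, orientation): joint angles nearest the present ones, or None.
- robot.get_image(name): name is "scene" or "top" or "wrist"; returns a dict with "img" (420x560x3 uint8, blue, green, red), "fovy" (degrees; the focal length in pixels is half the picture's height over the tangent of half this angle, whatever the lens; pixels are square), "cx", "cy" (the principal point, pixels), "eye" and "orientation" of the camera in the world. Camera axes: x right, y down, z forward; pixel columns grow to the right and rows downward; lengths in mm; the calibration is good to about 2 mm. A picture is of the moment at which its call begins. There is no depth.
A pose or a line that the arm cannot do raises robot.MotionError and nothing moves.
- robot.hand_in(): hands the job in; it is judged then, once.
Readings, each from a call of its own:
- robot.current_t(): time.
- robot.current_qpos(): joint angles.
- robot.current_joint_vel(): joint speeds.
- robot.current_joint_efforts(): joint torques, N m.
- robot.current_tcp_pos(): TCP position.
- robot.current_eef_rot(): TCP orientation.
- robot.current_contact_force(): force on the tool from outside, world axes, zero at the start.
- robot.current_ft_torque(): the same for the moment, N m.
- robot.current_gripper_width(): opening from 0.0 (shut) to 1.0 (fully open).
- robot.current_finger_force(): force on a finger pad.
Only numpy, scipy, OpenCV 4.12 (cv2) and the standard library are available. Lean on these libraries where they do the work, as an engineer would, in place of code of your own. Each camera call takes 0.05 s, during which the arm holds its last target. There are 200 camera calls.

## Working session

There is one attempt and no reset: what is moved stays moved. The work goes in short steps, each a Python script; the robot and the scene stay as the last script left them, time stands still between calls to the robot, and variables do not carry over. Pictures are saved under pics/ and viewed, at most 14 in all, crops included, and the job is handed in when it is done.

```bash
mkdir -p pics; python3 - <<'E'
from bench import robot
import cv2
for n in("scene","top"):
    d=robot.get_image(n); cv2.imwrite(f"pics/{n}0.png",d["img"]); print(n,{k:v for k,v in d.items() if k!="img"})
E
```

```text
scene {'fovy': 53.95142646566764, 'cx': 278.3269755223054, 'cy': 210.72819236404197, 'eye': array([1198.59718465, -516.93517217,  939.33513637]), 'orientation': array([-2.30369776, -0.01670685,  0.94657745])}
top {'fovy': 57.2865046069602, 'cx': 280.60047325710315, 'cy': 207.85570604764993, 'eye': array([ 322.5465553 ,   -2.23672452, 1292.26170656]), 'orientation': array([-2.99778257, -0.01691261, -1.56657405])}
```

View pics/top0.png

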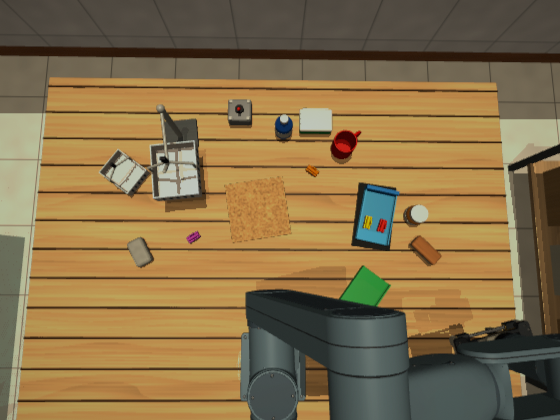

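View pics/scene0.png

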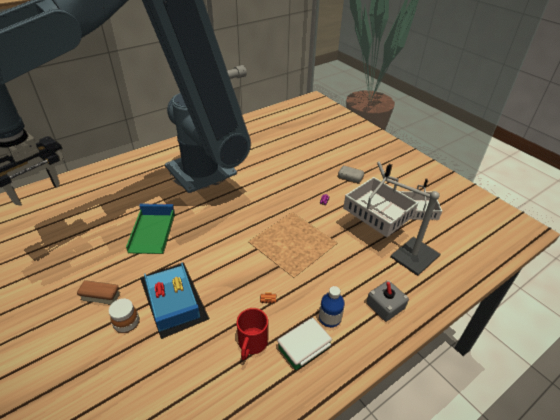

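Top view: the large basket is at about (176,170) on the hook, whose post is at about (180,130). A smaller basket stands at (124,172). The blue tray is at (376,216) and the green look-alike at (365,288). The orange clip is at (312,171), the purple at (193,238), and the cork mat at (258,209). Next I take one close crop of the baskets and measure the flat things by colour.

```bash
cat > h.py <<'E'
from bench import robot
import cv2, numpy as np
from scipy.spatial.transform import Rotation as Rn
def R(o): return Rn.from_euler('xyz',o).as_matrix()
def ray(d,uv):
    f=d["img"].shape[0]/2/np.tan(np.radians(d["fovy"])/2)
    v=R(d["orientation"])@np.array([(uv[0]-d["cx"])/f,(uv[1]-d["cy"])/f,1.]); return np.array(d["eye"]),v/np.linalg.norm(v)
def plane(d,uv,z):
    e,v=ray(d,uv); return e+v*(z-e[2])/v[2]
def proj(d,p):
    f=d["img"].shape[0]/2/np.tan(np.radians(d["fovy"])/2)
    c=R(d["orientation"]).T@(np.array(p)-d["eye"]); return np.array([d["cx"]+f*c[0]/c[2],d["cy"]+f*c[1]/c[2]])
def tri(d1,u1,d2,u2):
    e1,v1=ray(d1,u1); e2,v2=ray(d2,u2)
    t=np.linalg.lstsq(np.c_[v1,-v2],e2-e1,rcond=None)[0]; a,b=e1+t[0]*v1,e2+t[1]*v2
    return (a+b)/2,np.linalg.norm(a-b)
HUE=dict(red=[(0,5),(174,180)],orange=[(7,13)],yellow=[(24,34)],green=[(45,80)],blue=[(98,128)],purple=[(138,168)])
def blobs(d,col,amin=8,smin=150,vmin=60,roi=None):
    h=cv2.cvtColor(d["img"],cv2.COLOR_BGR2HSV); m=np.zeros(h.shape[:2],np.uint8)
    for a,b in HUE[col]: m|=cv2.inRange(h,(a,smin,vmin),(b,255,255))
    if roi: k=np.zeros_like(m); k[roi[1]:roi[3],roi[0]:roi[2]]=255; m&=k
    cs,_=cv2.findContours(m,cv2.RETR_EXTERNAL,cv2.CHAIN_APPROX_NONE)
    return sorted([c for c in cs if cv2.contourArea(c)>=amin],key=cv2.contourArea,reverse=True)
def rectw(d,c,z):
    p=np.array([plane(d,q[0],z)[:2] for q in c],np.float32); r=cv2.minAreaRect(p); return r
E
python3 - <<'E'
from h import *
t=robot.get_image("top"); s=robot.get_image("scene")
def crop(d,x,y,w,h,k): return cv2.resize(d["img"][y:y+h,x:x+w],None,fx=k,fy=k,interpolation=cv2.INTER_CUBIC)
cv2.imwrite("pics/crop1.png",np.hstack([crop(t,95,95,120,150,3.3),crop(s,335,155,120,150,3.3)]))
for col in HUE:
    for n,d in(("top",t),("scene",s)):
        for c in blobs(d,col,smin=180 if col in("orange","red") else 150)[:5]:
            r=rectw(d,c,10); print(col,n,c.reshape(-1,2).mean(0).round(),"A",cv2.contourArea(c),"w",np.round(r[0]),np.round(r[1]),round(r[2]))
h=cv2.cvtColor(t["img"],cv2.COLOR_BGR2HSV)
print("cork hsv",h[209,258],h[195,245],"wood",h[260,200],h[190,220], "rubber",h[245,380])
E
```

```text
red top [345. 144.] A 401.5 w [ 732. -253.] [97. 92.] 1
red top [382. 225.] A 61.0 w [ 451. -364.] [23. 40.] 70
red scene [251. 333.] A 1160.5 w [ 705. -221.] [ 81. 139.] 66
red scene [159. 290.] A 73.0 w [ 445. -361.] [21. 46.] 73
red scene [389. 288.] A 22.0 w [808. 164.] [10. 35.] 56
orange top [426. 250.] A 345.0 w [ 371. -508.] [99. 44.] 48
orange scene [268. 297.] A 83.5 w [ 641. -131.] [38. 30.] 55
yellow top [368. 222.] A 60.0 w [ 462. -317.] [22. 40.] 77
green top [365. 289.] A 1060.0 w [ 234. -301.] [111. 132.] 54
green scene [166. 236.] A 23.5 w [ 256. -253.] [ 15. 161.] 50
blue top [382. 189.] A 108.5 w [ 574. -370.] [111.  17.] 77
blue top [283. 124.] A 106.5 w [803. -32.] [51. 52.] 0
blue scene [177. 317.] A 556.0 w [ 555. -358.] [112.  44.] 78
blue scene [332. 304.] A 269.5 w [758.  -2.] [54. 63.] 48
blue scene [156. 209.] A 259.5 w [ 127. -235.] [111.  50.] 55
purple top [193. 237.] A 65.0 w [409. 268.] [21. 40.] 32
purple scene [324. 199.] A 33.5 w [411. 267.] [19. 45.] 38
cork hsv [ 16 163 192] [ 17 160 193] wood [ 16 157 190] [ 17 151 192] rubber [21 66 27]
```

View pics/crop1.png

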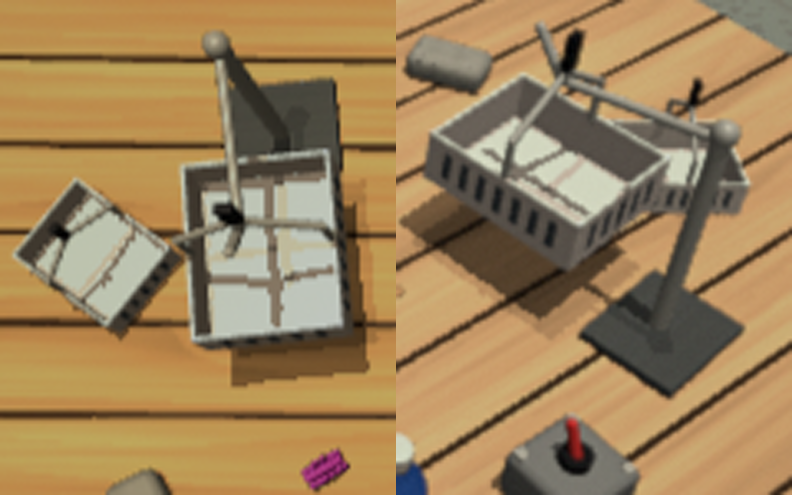

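The crop shows the large basket hanging on the hook, with its black tab at top (164,160) and scene (389,170). The small basket standing on the table is the look-alike. Next I triangulate the hook and tab and find the mats.

```bash
python3 - <<'E'
from h import *
t=robot.get_image("top"); s=robot.get_image("scene")
T=lambda x,y:(95+x/3.3,95+y/3.3); S=lambda x,y:(335+(x-396)/3.3,155+y/3.3)
for n,a,b in(("tab",(228,213),(573,50)),("tabtop",(226,209),(575,33)),("post",(215,43),(728,131)),("tip",(232,253),(541,27)),("peak",(235,218),(568,75))):
    p,e=tri(t,T(*a),s,S(*b)); print(n,p.round(),round(e,1))
rim=[plane(t,T(*q),133)[:2].round() for q in((181,168),(328,150),(350,326),(196,345))]; print("rim",rim,np.mean(rim,0))
cork=[plane(t,q,4)[:2] for q in((225,183),(285,177),(291,235),(233,241))]; print("cork",np.round(cork),np.mean(cork,0))
h=cv2.cvtColor(t["img"],cv2.COLOR_BGR2HSV)
m=((h[...,2]<60)|((h[...,0]>95)&(h[...,0]<130)&(h[...,1]>100))).astype(np.uint8)*255
k=np.zeros_like(m); k[170:262,340:402]=255; m=cv2.morphologyEx(m&k,cv2.MORPH_CLOSE,np.ones((9,9))); m=cv2.morphologyEx(m,cv2.MORPH_OPEN,np.ones((5,5)))
c=max(cv2.findContours(m,0,1)[0],key=cv2.contourArea); print("rubber+tray",rectw(t,c,3),rectw(t,c,28))
g=blobs(t,"blue",roi=(340,170,402,200))[0]; print("grip z44",rectw(t,g,44), c.reshape(-1,2).min(0),c.reshape(-1,2).max(0))
gs=blobs(s,"blue",roi=(130,250,215,340))
cv2.imwrite("pics/crop2.png",np.hstack([cv2.resize(d["img"][y:y+110,x:x+90],None,fx=4.4,fy=4.4,interpolation=2) for d,x,y in((t,330,165),(s,130,245))]))
o=cv2.inRange(h,(3,170,120),(14,255,255)); 
for c in cv2.findContours(o,0,1)[0]:
    if cv2.contourArea(c)>15: print("or",c.reshape(-1,2).mean(0),rectw(t,c,12))
E
```

```text
tab [611. 310. 237.] 2.9
tabtop [610. 307. 256.] 4.6
post [762. 327. 240.] 3.6
tip [576. 304. 243.] 5.0
peak [613. 310. 211.] 0.8
rim [array([682., 385.]), array([701., 248.]), array([532., 222.]), array([513., 363.])] [607.  304.5]
cork [[594. 167.]
 [616. -38.]
 [417. -59.]
 [396. 135.]] [505.89893546  51.38090555]
rubber+tray ((483.3100280761719, -339.1864013671875), (132.57406616210938, 216.9287872314453), 80.84620666503906) ((480.19268798828125, -332.652587890625), (130.00332641601562, 212.72232055664062), 80.84619903564453)
grip z44 ((566.976318359375, -358.2335510253906), (110.45543670654297, 17.88790512084961), 79.25654602050781) [353 184] [396 250]
or [426.03278689 249.27868852] ((370.21490478515625, -509.28662109375), (96.65130615234375, 41.347900390625), 43.92194747924805)
```

View pics/crop2.png

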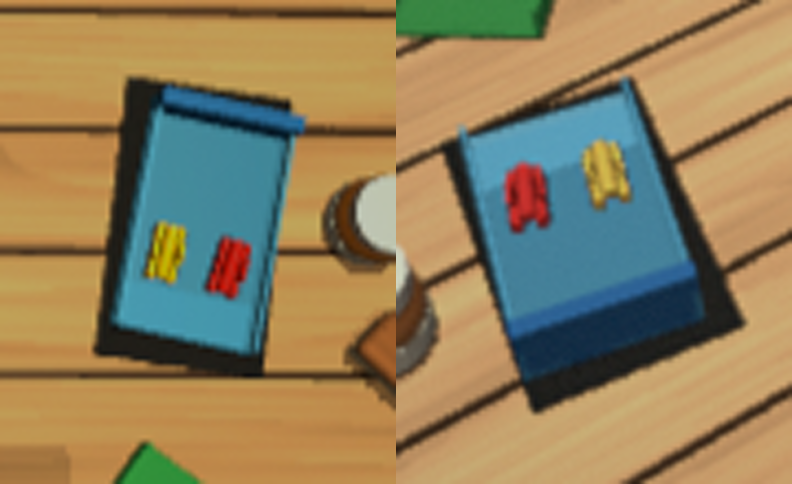

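The tray's grip wall is at the far side (top 565,-358) and its lip faces the robot. The red and yellow clips lie in it. All the values agree with the given sizes: rim 171x138, tab height about 240, hook yaw about 0.13. The first move takes the wrist camera over the tab, and the unblocked views can then be checked for hidden clips.

```bash
python3 - <<'E'
from h import *
p=robot.current_tcp_pos(); print(robot.current_eef_rot())
robot.move_linear([p[0],p[1],380]); 
robot.move_ptp([600,305,370],[np.pi,0,.13]); robot.move_gripper(.6)
print(robot.current_qpos(),robot.current_t())
w=robot.get_image("wrist"); t=robot.get_image("top"); s=robot.get_image("scene")
cv2.imwrite("pics/w1.png",w["img"]); cv2.imwrite("pics/t1s1.png",cv2.resize(np.hstack([t["img"],s["img"]]),(800,300),interpolation=3))
print({k:v for k,v in w.items() if k!="img"}, proj(w,[610,308,259]))
for col in HUE:
    for n,d in(("top",t),("scene",s)):
        for c in blobs(d,col,smin=150)[:6]:
            r=rectw(d,c,12); print(col,n,c.reshape(-1,2).mean(0).round(),cv2.contourArea(c),np.round(r[0]),np.round(r[1]),round(r[2]))
E
```

```text
[-3.14099807e+00 -1.16319092e-04  2.43730139e-01]
[ 3.04962909e-01  4.55736466e-01  8.92412804e-01 -4.77158118e-05
  1.79337096e+00  1.74572937e+00] 5.6583
{'fovy': 69.37519943361886, 'cx': 283.578780659012, 'cy': 207.77342697153867, 'eye': array([675.38191674, 315.53758364, 535.51236117]), 'orientation': array([ 2.86459048e+00, -2.15383160e-04, -1.43936168e+00])} [282.34390268 194.60803666]
red top [345. 143.] 515.5 [ 737. -243.] [ 79. 115.] 71
red top [382. 225.] 65.0 [ 450. -363.] [23. 41.] 70
red scene [251. 333.] 1178.0 [ 706. -221.] [ 81. 141.] 65
red scene [159. 290.] 85.5 [ 447. -362.] [22. 46.] 67
red scene [389. 288.] 28.0 [809. 163.] [11. 42.] 55
orange top [426. 250.] 346.5 [ 370. -507.] [99. 46.] 48
orange scene [ 98. 290.] 428.5 [ 352. -501.] [101.  46.] 46
orange scene [268. 298.] 126.0 [ 643. -133.] [44. 33.] 55
orange scene [125. 320.] 103.5 [ 486. -472.] [65. 39.] 86
yellow top [368. 222.] 60.0 [ 461. -316.] [22. 40.] 77
green top [362. 296.] 1677.5 [ 219. -290.] [110. 168.] 54
green scene [166. 232.] 34.0 [ 244. -246.] [ 15. 189.] 52
blue top [283. 124.] 114.5 [803. -32.] [51. 52.] 0
blue top [382. 189.] 108.5 [ 573. -367.] [113.  18.] 79
blue top [347. 320.] 67.5 [ 144. -241.] [109.   8.] 54
blue scene [177. 317.] 554.0 [ 557. -358.] [111.  44.] 77
blue scene [332. 304.] 269.0 [759.  -3.] [54. 63.] 48
blue scene [156. 209.] 260.0 [ 130. -236.] [111.  50.] 55
purple top [193. 237.] 63.5 [409. 267.] [21. 40.] 32
purple scene [324. 199.] 33.5 [412. 266.] [19. 44.] 38
```

View pics/w1.png

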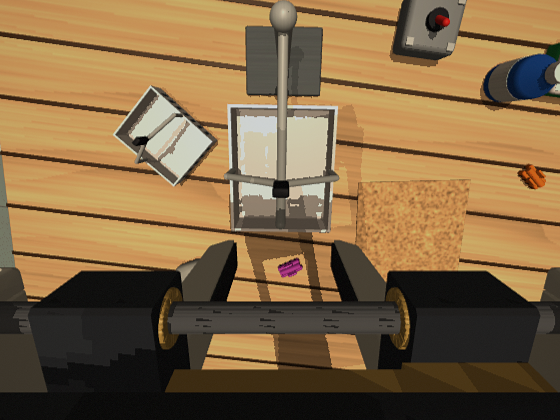

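View pics/t1s1.png

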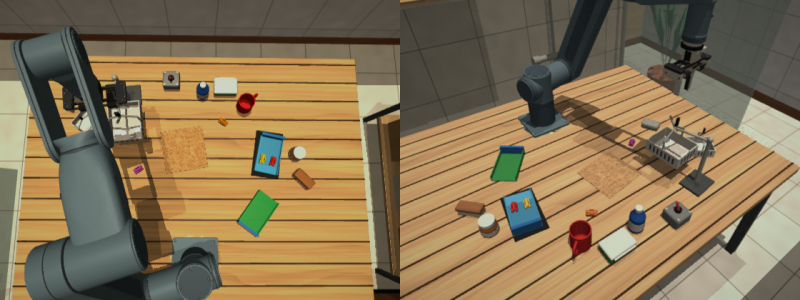

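The wrist view shows the tab at (281,187), as predicted (282,194 for its top), and the arm is vertical in the picture, so the yaw is right. The overview shows only two loose clips: orange at world (643,-133) and purple at (411,267). Now I take the basket down.

```bash
python3 - <<'E'
from h import *
y=.13; o=[np.pi,0,y]; d=np.array([np.cos(y),np.sin(y),0]); P=np.array([611,308,224.])
robot.move_linear(P+[0,0,80],o,120)
print("down stop",robot.move_linear(P,o,60,f_stop=10),robot.current_tcp_pos())
robot.move_gripper(0); print("w",robot.current_gripper_width(),robot.current_finger_force())
f0=robot.current_contact_force()
robot.move_linear(P+[0,0,53],o,40); robot.sleep(.3); print("lift F",robot.current_contact_force()-f0)
robot.move_linear(P+[0,0,53]-150*d,o,60); robot.sleep(.5)
print(robot.current_gripper_width(),robot.current_contact_force()-f0,robot.current_t())
s=robot.get_image("scene"); t=robot.get_image("top")
cv2.imwrite("pics/s2.png",np.hstack([s["img"][20:320,230:],t["img"][60:360,100:400]]))
E
```

```text
down stop False [611.25423243 308.09161004 224.57368597]
w 0.17177461808951527 29.984729290008545
lift F [ 0.75691448 -3.62486156 -3.9158467 ]
0.16838070164075752 [ 1.02875607 -3.20322257 -3.29259338] 13.65
```

View pics/s2.png

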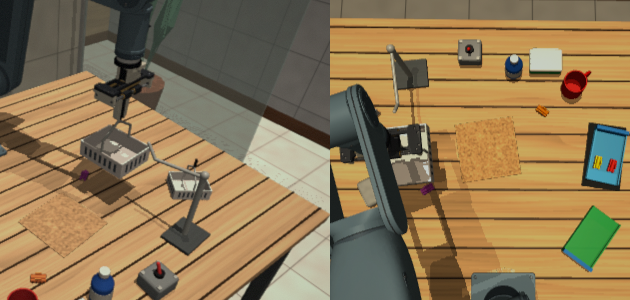

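The basket hangs plumb from the tab and is clear of the hook; the hook's tip is now free at scene crop (150,147). Now I place it on the cork.

```bash
python3 - <<'E'
from h import *
o=[np.pi,0,.105]
robot.move_linear([506,51,277],o,110); robot.sleep(.5)
robot.move_linear([506,51,165],o,60); robot.sleep(.4)
print("touch",robot.move_linear([506,51,146],o,20,f_stop=4),robot.current_tcp_pos())
robot.move_gripper(.45); robot.sleep(.3)
robot.move_linear([506,51,260],o,80)
robot.move_linear([420,51,330],o,150)
w=robot.get_image("wrist"); cv2.imwrite("pics/w3.png",w["img"]); print(robot.current_t(), [proj(w,[506,51,0]),proj(w,[506,51,165])])
robot.move_ptp([411,267,200],[np.pi,0,.1]); robot.move_gripper(.6)
w=robot.get_image("wrist"); 
for c in blobs(w,"purple",30): print("purple",c.reshape(-1,2).mean(0),rectw(w,c,14))
cv2.imwrite("pics/w4.png",np.hstack([w["img"],robot.get_image("top")["img"][90:330,180:320].repeat(1,0)] if 0 else [w["img"]]))
t=robot.get_image("top"); cv2.imwrite("pics/t4.png",cv2.resize(np.hstack([cv2.imread("pics/w3.png"),t["img"]]),(800,300),interpolation=3))
E
```

```text
touch True [505.80900362  51.40025261 150.78427382]
23.1167 [array([289.68545202, 115.24658733]), array([292.7771903 , 112.16225491])]
purple [291.39622642 219.02830189] ((372.3293762207031, 254.0057830810547), (26.711538314819336, 42.921722412109375), 31.93364143371582)
```

View pics/t4.png

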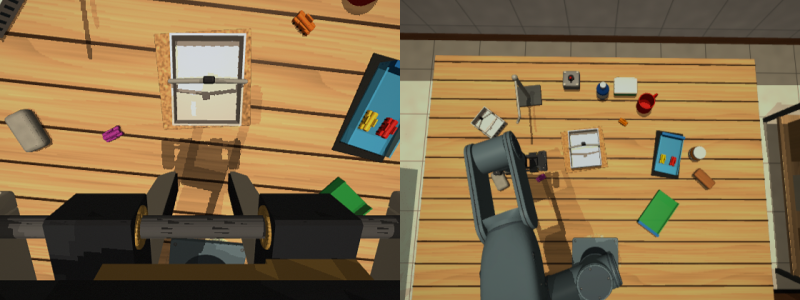

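View pics/w4.png

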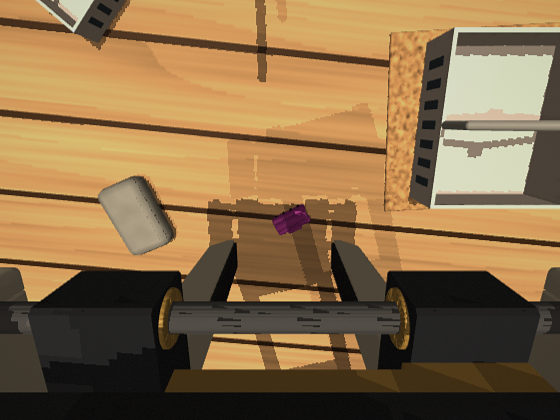

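The basket stands upright in the middle of the cork (left panel at (209,79), predicted (207,82)). The purple clip was knocked aside by about 40 mm (wrist view (291,219)) and now lies at (372,254). I pick it from there, re-measuring from nearer, then do the orange one.

```bash
cat >> h.py <<'E'
TR=np.array([484.,-342]); TY=-.18
def tw(x,y): return TR+np.array([np.cos(TY)*x-np.sin(TY)*y,np.sin(TY)*x+np.cos(TY)*y])
def meas(col,near,z=12):
    w=robot.get_image("wrist"); best=None
    for c in blobs(w,col,60,130,40):
        r=rectw(w,c,z); a,b=r[1]; ang=np.radians(r[2])
        if a>b: ang+=np.pi/2   # ang = width direction
        dist=np.hypot(*(np.array(r[0])-near))
        if dist<80 and 32<max(a,b)<55 and (best is None or dist<best[3]): best=(np.array(r[0]),ang,r[1],dist)
    return best
def pick(col,near):
    # hover so that the clip is in view, measure twice, grasp
    m=None; off=0; yaw=robot.current_eef_rot()[2]
    for _ in range(2):
        m=meas(col,near); print(col,m)
        p,ang=m[0],m[1]; near=p; j1=np.arctan2(p[1],p[0])
        yaw=min((ang+np.pi/2+k*np.pi for k in(-2,-1,0,1)),key=lambda a:abs(np.pi/2+j1-a))
        robot.move_ptp([*p,140],[np.pi,0,yaw])
    m=meas(col,near) or m; p=m[0]; print(col,m)
    robot.move_linear([*p,60],[np.pi,0,yaw],150)
    print("stop",robot.move_linear([*p,3],[np.pi,0,yaw],60,f_stop=8))
    robot.move_gripper(0); print("w",robot.current_gripper_width()*93)
    robot.move_linear([*p,150],None,150)
def drop(x,y):
    q=tw(x,y); o=[np.pi,0,TY+np.pi/2]
    robot.move_ptp([*q,200],o); robot.move_linear([*q,32],o,120)
    robot.move_gripper(.42); robot.sleep(.2); robot.move_linear([*q,200],o,200)
E
python3 - <<'E'
from h import *
pick("purple",np.array([372,254])); print(robot.current_t())
robot.move_ptp([430,200,300],robot.current_eef_rot())
w=robot.get_image("wrist"); cv2.imwrite("pics/w5.png",w["img"])
E
```

```text
purple (array([371.77612305, 253.83326721]), np.float64(0.5500165679530715), (27.17249870300293, 43.70880889892578), np.float64(0.27914281786111494))
purple (array([370.54501343, 254.90925598]), np.float64(0.5600890093804011), (23.091270446777344, 45.19622802734375), np.float64(1.6350482336915777))
purple (array([370.69210815, 255.1844635 ]), np.float64(0.5717923373697815), (23.214744567871094, 44.29169845581055), np.float64(0.31205133774595484))
stop False
w 23.773164641870626
30.3833
```

```bash
python3 - <<'E'
from h import *
q=tw(28,24); o=[np.pi,0,TY+np.pi/2]
robot.move_ptp([*q,300],o); print(robot.current_gripper_width()*93)
drop(28,24)
robot.move_gripper(.6)
robot.move_ptp([600,-150,260],[np.pi,0,.1]); print(robot.current_t())
pick("orange",np.array([640,-131]))
robot.move_linear([*robot.current_tcp_pos()[:2],250],None,200)
drop(28,-24)
robot.move_ptp([*tw(-60,0),330],[np.pi,0,TY])
w=robot.get_image("wrist"); cv2.imwrite("pics/w6.png",w["img"]); print(robot.current_t())
for c in blobs(w,"blue",60,100,30): print(c.reshape(-1,2).mean(0).round(),rectw(w,c,28),rectw(w,c,47))
E
```

```text
23.494171912258846
38.7583
orange NoneTraceback (most recent call last):
  File "<stdin>", line 7, in <module>
  File "h.py", line 41, in pick
    p,ang=m[0],m[1]; near=p; j1=np.arctan2(p[1],p[0])
          ~^^^
TypeError: 'NoneType' object is not subscriptable
```

```bash
python3 - <<'E'
from h import *
w=robot.get_image("wrist"); cv2.imwrite("pics/w7.png",w["img"]); print(proj(w,[640,-131,12]))
h=cv2.cvtColor(w["img"],cv2.COLOR_BGR2HSV)
u,v=proj(w,[640,-131,12]).astype(int)
for hue in((0,9),(3,12),(5,14)):
    m=cv2.inRange(h,(hue[0],190,60),(hue[1],255,255))
    for c in cv2.findContours(m,0,1)[0]:
        if cv2.contourArea(c)>60: print(hue,c.reshape(-1,2).mean(0).round(),cv2.contourArea(c),rectw(w,c,12))
E
```

```text
[272.52038039 147.89728081]
(0, 9) [375.  83.] 5057.0 ((730.2864990234375, -250.68992614746094), (92.08642578125, 115.60855865478516), 1.964938759803772)
(3, 12) [271. 147.] 529.0 ((639.6951904296875, -129.74415588378906), (43.093692779541016, 24.490270614624023), 53.41346740722656)
(5, 14) [498. 266.] 256.0 ((501.7239685058594, -482.4811096191406), (22.455284118652344, 58.60517120361328), 18.821449279785156)
(5, 14) [271. 147.] 530.5 ((639.6951904296875, -129.74415588378906), (43.093692779541016, 24.490270614624023), 53.41346740722656)
```

View pics/w7.png

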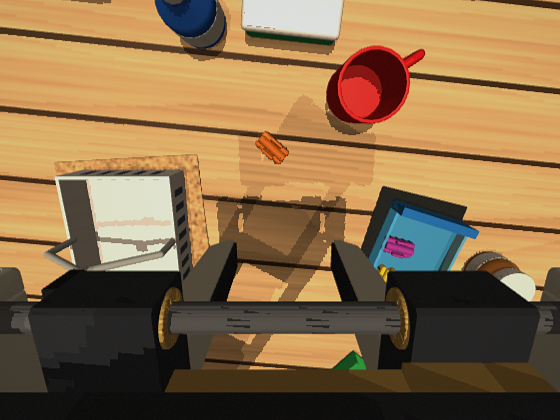

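The purple clip lies in the tray at (400,247). The orange clip at (271,147) just needed a tighter saturation mask. I grasp it 7 mm higher so the gripper body clears the mug.

```bash
sed -i 's/blobs(w,col,60,130,40)/blobs(w,col,60,195 if col=="orange" else 130,40)/; s/def pick(col,near):/def pick(col,near,gz=3):/; s/\[\*p,3\]/[*p,gz]/' h.py
python3 - <<'E'
from h import *
pick("orange",np.array([640,-131]),10)
robot.move_linear([*robot.current_tcp_pos()[:2],250],None,200)
drop(28,-24)
robot.move_ptp([*tw(-60,0),330],[np.pi,0,TY])
w=robot.get_image("wrist"); cv2.imwrite("pics/w6.png",w["img"]); print(robot.current_t())
for c in blobs(w,"blue",60,100,30): print(c.reshape(-1,2).mean(0).round(),rectw(w,c,28),rectw(w,c,47))
E
```

```text
orange (array([ 639.85021973, -129.58201599]), np.float64(2.50274911050676), (42.536781311035156, 24.489437103271484), np.float64(1.4258726378931998))
orange (array([ 640.49237061, -128.92881775]), np.float64(2.512165049435871), (44.455528259277344, 23.1883602142334), np.float64(0.915983457752873))
orange (array([ 640.86761475, -129.3221283 ]), np.float64(2.5024702775406285), (44.651145935058594, 23.17980194091797), np.float64(0.543600359967234))
stop False
w 23.585928912434508
49.775
[286.  69.] ((568.1857299804688, -360.5257873535156), (112.0321273803711, 18.26980972290039), 78.0105972290039) ((565.4047241210938, -359.8587646484375), (107.4689712524414, 17.525672912597656), 78.0106430053711)
[267. 339.] ((123.24590301513672, -242.0904083251953), (79.90486907958984, 34.852352142333984), 79.84477996826172) ((138.58778381347656, -246.2474365234375), (76.6502685546875, 33.43277359008789), 79.84476470947266)
```

View pics/w6.png

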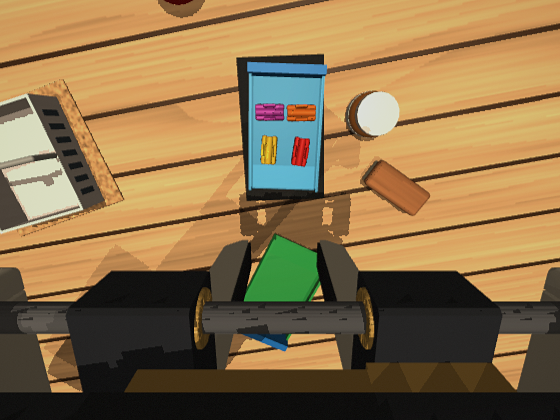

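All four clips lie in the tray: purple (269,112), orange (301,113), yellow (269,150), red (300,151). The tray yaw is -0.21. I check the pour poses by IK, then grip, lift and verify it hangs level.

```bash
cat >> h.py <<'E'
def pose(ref,refpt,ty,th):  # tray point refpt (tray frame) at world ref, tray yaw ty, tilt th -> TCP pose
    Rt=Rn.from_euler('z',ty)*Rn.from_euler('y',-th)
    p=np.array(ref)+Rt.apply(np.array([84,0,20.])-np.array(refpt))
    return p,(Rt*Rn.from_euler('z',np.pi/2)*Rn.from_euler('x',np.pi)).as_euler('xyz')
LIP=[-90,0,14]; BY=.105
def pour(th,dx=50,z=95): return pose([506+dx*np.cos(BY),51+dx*np.sin(BY),z],LIP,BY,np.radians(th))
E
python3 - <<'E'
from h import *
w=robot.get_image("wrist")
mat=[plane(w,q,3)[:2] for q in((237,57),(325,55),(326,194),(247,199))]; print(np.round(mat),np.mean(mat,0), proj(w,[567.5,-360,47]))
for th,z in((0,160),(0,120),(20,110),(40,100),(60,95)):
    p,o=pour(th,50,z); q=robot.inverse_kinematics(p,o); print(th,p.round(),o.round(2),None if q is None else np.round(q,2))
G=np.array([567.5,-360]); o=[np.pi,0,-.209+np.pi/2]
robot.move_gripper(.42)
robot.move_ptp([*G,150],o); robot.move_linear([*G,70],o,120)
print(robot.move_linear([*G,23],o,40,f_stop=6),robot.current_tcp_pos())
robot.move_gripper(0); print(robot.current_gripper_width()*93)
robot.move_linear([*G,45],o,30); robot.sleep(.3)
s=robot.get_image("scene"); cv2.imwrite("pics/s8.png",cv2.resize(s["img"][170:350,80:260],None,fx=3,fy=3)); print(robot.current_t(),robot.current_ft_torque())
E
```

```text
[[ 602. -292.]
 [ 581. -421.]
 [ 373. -393.]
 [ 388. -262.]] [ 485.91272373 -341.83643347] [286.42372913  67.9843233 ]
0 [729.  74. 166.] [3.14 0.   1.68] [-0.05  0.62  1.1   0.    1.42 -0.15]
0 [729.  74. 126.] [3.14 0.   1.68] [-0.05  0.65  1.15  0.    1.34 -0.15]
20 [716.  73. 175.] [2.79 0.   1.68] [-0.09  0.39  1.52  0.08  0.89 -0.23]
40 [684.  70. 216.] [2.44 0.   1.68] [-0.15  0.17  1.89  0.39  0.43 -0.55]
60 [637.  65. 249.] [ 2.09 -0.    1.68] [-0.25  0.04  2.25  2.03  0.35 -2.24]
False [ 567.72447829 -360.1786966    23.38292771]
11.898552980138776
55.2333 [-0.13503916 -0.23296784  0.01813649]
```

View pics/s8.png

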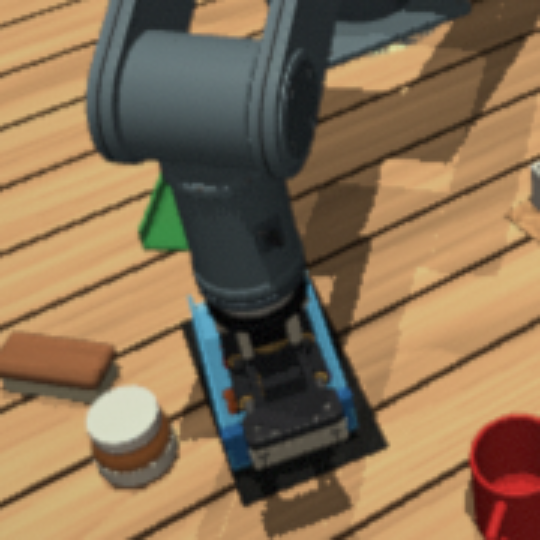

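The tray is gripped, lifted and looks level, with the mat's outline even around it. The measured mat centre is (486,-342), which coincides with the tray. Straight-ahead pouring passes near a wrist singularity, so I scan tray yaws for a smoother one.

```bash
python3 - <<'E'
from h import *
for ty in (-1.0,-.7,-.4,-.2,.1,.4,.7,1.0):
    out=[]
    for th,z in((0,160),(0,115),(20,105),(40,95),(50,95),(60,95)):
        p,o=pose([506+50*np.cos(BY),51+50*np.sin(BY),z],LIP,ty,np.radians(th)); q=robot.inverse_kinematics(p,o); out.append(None if q is None else np.round(q[[0,3,4,5]] if hasattr(q,'dtype') else np.array(q)[[0,3,4,5]],2).tolist())
    print(ty,out)
E
```

```text
-1.0 [[-0.31, -0.0, 1.32, 0.69], [-0.31, -0.0, 1.23, 0.69], [-0.15, -0.31, 1.0, 0.99], [0.07, -0.8, 0.91, 1.51], [0.19, -1.04, 0.97, 1.79], None]
-0.7 [[-0.24, -0.0, 1.37, 0.46], [-0.24, -0.0, 1.28, 0.46], [-0.13, -0.23, 0.93, 0.68], [0.03, -0.75, 0.68, 1.22], [0.13, -1.12, 0.68, 1.63], None]
-0.4 [[-0.17, -0.0, 1.4, 0.23], [-0.17, -0.0, 1.31, 0.23], [-0.12, -0.12, 0.89, 0.34], [-0.03, -0.53, 0.48, 0.77], [0.03, -1.11, 0.37, 1.37], None]
-0.2 [[-0.12, -0.0, 1.41, 0.08], [-0.12, -0.0, 1.32, 0.08], [-0.11, -0.04, 0.88, 0.12], [-0.07, -0.21, 0.39, 0.29], None, [-0.02, 3.86, 0.23, 2.53]]
0.1 [[-0.05, -0.0, 1.42, -0.15], [-0.05, -0.0, 1.33, -0.15], [-0.09, 0.08, 0.88, -0.23], [-0.15, 0.39, 0.42, -0.55], [-0.19, 1.04, 0.26, -1.22], [-0.25, 2.05, 0.34, -2.25]]
0.4 [[0.02, 0.0, 1.41, -0.38], [0.02, 0.0, 1.32, -0.38], [-0.07, 0.2, 0.92, -0.56], [-0.21, 0.71, 0.6, -1.12], [-0.31, 1.16, 0.58, -1.6], [-0.44, 1.57, 0.7, -2.07]]
0.7 [[0.08, 0.0, 1.39, -0.62], [0.08, 0.0, 1.3, -0.62], [-0.05, 0.29, 0.98, -0.89], [-0.26, 0.81, 0.82, -1.45], [-0.39, 1.1, 0.87, -1.79], [-0.54, 1.32, 1.01, -2.1]]
1.0 [[0.14, 0.0, 1.35, -0.86], [0.14, 0.0, 1.26, -0.86], [-0.04, 0.35, 1.06, -1.19], [-0.29, 0.8, 1.04, -1.69], [-0.43, 0.99, 1.13, -1.94], [-0.57, 1.14, 1.26, -2.15]]
```

Yaw 0.4 gives a smooth tilt. I transfer the tray high above the bail's tab, then lower it and tip.

```bash
python3 - <<'E'
from h import *
bx=np.array([np.cos(BY),np.sin(BY)]); by=np.array([-bx[1],bx[0]]); L=np.array([506,51])+52*bx+8*by
P=lambda th,z,ty=.4: pose([*L,z],LIP,ty,np.radians(th))
p=robot.current_tcp_pos(); 
robot.move_linear([p[0],p[1],240],None,90)
q,o=P(0,232); robot.move_linear(q,o,110); robot.sleep(.3)
d=robot.get_image("scene"); cv2.imwrite("pics/s9a.png",d["img"][100:340,200:440])
q,o=P(0,115); robot.move_linear(q,o,80)
for th in range(6,61,6):
    q,o=P(th,115-th/3); robot.move_linear(q,o,70)
robot.sleep(.8)
d=robot.get_image("scene"); cv2.imwrite("pics/s9.png",np.hstack([cv2.imread("pics/s9a.png"),d["img"][100:340,200:440]])); print(robot.current_t(),robot.current_gripper_width()*93)
t=robot.get_image("top"); cv2.imwrite("pics/t9.png",t["img"])
E
```

```text
69.0833 11.95038499954403
```

View pics/s9.png

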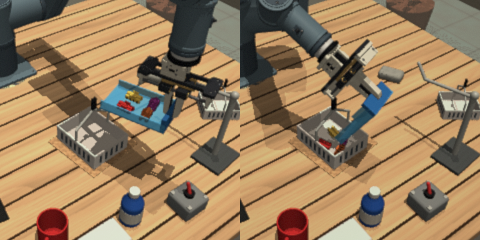

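The clips have slid out into the basket and the tilted tray looks empty. Now I raise it, level it and bring it back to its mat.

```bash
python3 - <<'E'
from h import *
p=robot.current_tcp_pos(); robot.move_linear([p[0],p[1],p[2]+60],None,80)
bx=np.array([np.cos(BY),np.sin(BY)]); by=np.array([-bx[1],bx[0]]); L=np.array([506,51])+52*bx+8*by
for th in range(48,-1,-12):
    q,o=pose([*L,155+(60-th)*77/60],LIP,.4,np.radians(th)); robot.move_linear(q,o,90)
G=np.array([567.7,-360.2]); o=[np.pi,0,-.209+np.pi/2]
robot.move_linear([*G,240],o,120); robot.move_linear([*G,45],o,80); robot.sleep(.3)
print(robot.move_linear([*G,22],o,20,f_stop=4),robot.current_tcp_pos()[2])
robot.move_gripper(.42); robot.sleep(.3)
robot.move_linear([*G,200],o,90)
robot.move_ptp([460,-60,400],[np.pi,0,-.05]); robot.sleep(.5)
w=robot.get_image("wrist"); t=robot.get_image("top"); print(robot.current_t())
a=cv2.resize(w["img"],(800,600)); b=cv2.resize(t["img"][150:270,200:440],(0,0),fx=1.6,fy=1.6)
a[600-b.shape[0]:,800-b.shape[1]:]=b; cv2.imwrite("pics/end.png",a); print(proj(w,[506,51,5]),proj(w,[485,-342,3]))
for c in blobs(w,"blue",60,100,30): print(c.reshape(-1,2).mean(0).round(),rectw(w,c,47))
E
```

```text
True 23.090514572694236
85.9917
[221.19281374 141.90608105] [438.0976103  142.85468609]
[461.  93.] ((565.2460327148438, -350.5003967285156), (126.16693878173828, 21.69110679626465), 78.38038635253906)
```

View pics/end.png

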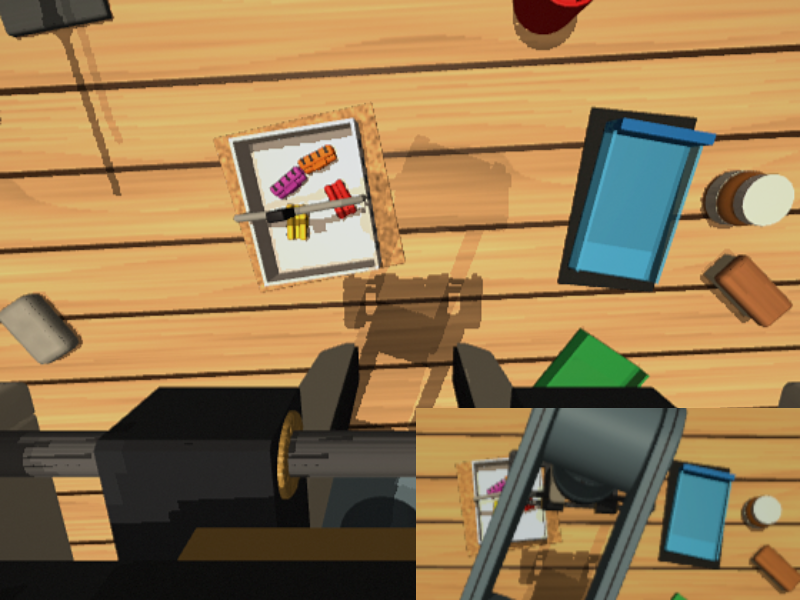

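The four clips lie in the basket (purple (289,182), orange (317,157), red (340,198), yellow (297,223)). The basket is centred on the cork, and the empty tray lies level on its mat. I hand it in.

```bash
python3 -c "
from bench import robot
print(robot.hand_in())"
```

```text
the job is handed in; nothing more can be done
None
```

I handed the job in at about 86 s: the basket stands upright on the cork mat with all four clips in it (only orange and purple were loose), and the empty tray is level on its rubber mat. I saw no contact with the mug, bottle or jar. No verdict came back.

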